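Shut and latch the spindle case

TASK

Close up the small case that holds the turned pedal spindles: push its sliding cover fully shut with the fingertips, and then push its turn-catch all the way round so that it lies straight across the shut cover. Leave the other case, the one with the hexagon keys, open and undone just as it is. Only push: pick nothing up, and do not shift or knock over the other things on the bench.

Things in the scene. Friction and masses are not known exactly. Their poses are not given: they have to be found in the camera images.
- spindle_case: the case with three turned pedal spindles in it, screwed to the bench: grey open-topped case, 92 x 130 mm (its x, y), walls 4 mm thick and 42 mm high with rails along its two long sides; origin at the centre of its underside on the bench top, z up. Its sliding cover runs along its y axis, its turn-catch stands outside on its +x long side. The two cases are built alike and are told apart by what lies in them; which of the two places each one has changes
- spindle_cover (a joint): sliding aluminium cover of that case, m: 0 = fully shut, grows as it slides along the case's +y (most 0.085). 126 mm long, its top face 37 mm above the bench. It slides with about 1.5 N of friction and stays where it is left
- spindle_cover_face (a point): middle of the upright push face of the black thumb ramp on that cover, 45 mm above the bench; the face is 60 mm wide along the case's x, looks to the case's +y, and rises 16 mm from the cover's top (37 to 53 mm above the bench); behind it the ramp slopes down to the case's -y. With the cover shut it lies at (0, 0.034) in the case's frame; pushing it to the case's -y shuts the cover
- spindle_catch (a joint): turn-catch of that case, rad: 0 = the bar lies along the case's +y beside the cover (undone), 1.571 = the bar lies straight across the cover along the case's -x, just behind the shut cover's push face (fastened); it turns counterclockwise seen from above to fasten, has stops at both values, about 0.025 N m of friction, and stays where it is left
- spindle_catch_end (a point): end of that catch's dark steel bar, 50 mm from its upright pivot, at the middle of the bar's height; the bar is 12 mm wide and 12 mm thick, 44 to 56 mm above the bench; the pivot is at (0.058, 0.042) in the case's frame
- key_case: the case with two hexagon keys in it, screwed to the bench: grey open-topped case, 92 x 130 mm (its x, y), walls 4 mm thick and 42 mm high with rails along its two long sides; origin at the centre of its underside on the bench top, z up. Its sliding cover runs along its y axis, its turn-catch stands outside on its +x long side. The two cases are built alike and are told apart by what lies in them; which of the two places each one has changes
- key_cover (a joint): sliding aluminium cover of that case, m: 0 = fully shut, grows as it slides along the case's +y (most 0.085). 126 mm long, its top face 37 mm above the bench. It slides with about 1.5 N of friction and stays where it is left
- key_cover_face (a point): middle of the upright push face of the black thumb ramp on that cover, 45 mm above the bench; the face is 60 mm wide along the case's x, looks to the case's +y, and rises 16 mm from the cover's top (37 to 53 mm above the bench); behind it the ramp slopes down to the case's -y. With the cover shut it lies at (0, 0.034) in the case's frame; pushing it to the case's -y shuts the cover
- key_catch (a joint): turn-catch of that case, rad: 0 = the bar lies along the case's +y beside the cover (undone), 1.571 = the bar lies straight across the cover along the case's -x, just behind the shut cover's push face (fastened); it turns counterclockwise seen from above to fasten, has stops at both values, about 0.025 N m of friction, and stays where it is left
- key_catch_end (a point): end of that catch's dark steel bar, 50 mm from its upright pivot, at the middle of the bar's height; the bar is 12 mm wide and 12 mm thick, 44 to 56 mm above the bench; the pivot is at (0.058, 0.042) in the case's frame
- spindle_1: turned steel pedal spindle lying in the spindle case, 84 x 18 mm; origin on its underside at mid-length
- spindle_2: second pedal spindle in the spindle case, likewise
- spindle_3: third pedal spindle in the spindle case, likewise
- hex_key_1: L-shaped hexagon key, 79 x 32 x 9 mm, lying in the key case; origin on its underside
- hex_key_3: shorter L-shaped hexagon key, 66 x 28 x 8 mm, lying in the key case; origin on its underside
- threadlock_bottle: small bottle with a pointed cap standing on the bench, 92 mm high, 22 x 27 mm; loose; origin under its centre
- marker: marker pen lying on the bench, 134 x 13 mm; loose; origin under its centre
- grease_tube: grease tube lying on the bench, 144 x 39 x 31 mm; loose; origin under its centre
- label_box: small white card box, 37 x 53 x 24 mm; loose; origin under its centre

How it is judged:
On the way, in this order (a step that is already met when the one before it is completed fails the run):
1. the spindle case's cover is pushed fully shut while its catch is still undone (value of joint spindle_cover below 0.004 m and value of joint spindle_catch below 0.9 rad), for 0.1 s.
2. the spindle case's catch is pushed across the shut cover (value of joint spindle_cover below 0.004 m and value of joint spindle_catch above 1.45 rad), for 0.2 s.
At the end, for the whole second after the job is handed in: the spindle case's cover is within 4 mm of fully shut and its catch within 0.12 rad of straight across, both at rest; the spindles lie in their case; the other case's cover and catch are where they were (within 8 and 10 mm) (all of step 2 and height (world z) of each of spindle_1, spindle_2, spindle_3 below 0.03 m and distance of key_cover_face from where it was at the start of the episode below 0.008 m and distance of key_catch_end from where it was at the start of the episode below 0.01 m and velocity of joint spindle_cover between -0.01 and 0.01 m/s and velocity of joint spindle_catch between -0.05 and 0.05 rad/s); the robot touches nothing.
It fails at once if the other case's cover or catch is moved (distance of key_cover_face from where it was at the start of the episode above 0.008 m or distance of key_catch_end from where it was at the start of the episode above 0.01 m).
It fails at once if a spindle or hexagon key is lifted out of its case (height (world z) of any of spindle_1, spindle_2, spindle_3, hex_key_1, hex_key_3 above 0.035 m).
It fails at once if a loose thing on the bench is picked up, tipped or shifted by more than 25 mm (distance of any of threadlock_bottle, marker, grease_tube, label_box from where it was at the start of the episode above 0.025 m or angle between threadlock_bottle's own z axis and vertical above 0.6 rad).
It also fails if it takes over 42 s, if anything falls off the work surface, if the arm or the gripper's body presses on something with over 40 N, if the wrist force passes 120 N, or if a joint passes its speed limit or range.

ROBOT

A 7-joint arm with a two-finger parallel gripper is mounted at the origin on a cart in front of the work surface, level with it; the furniture and walls round the work are solid. World frame = base frame: x ahead of the robot, y to its left, z up, the work surface at z = 0. Lengths are in m, angles in rad, forces in N, time in s.
With the tool pointing down it reaches from about 0.4 to 0.875 m from the base axis. Payload 19.3 kg.
Tool frame: the origin (TCP) lies midway between the tips of the shut fingers; the grasp point (between the pads) lies 19 mm behind it; z points along the fingers, y is the line along which they close (so a half turn about z gives the same grasp; the last joint's range is limited). The gripper opens to 85 mm and grips with 20 to 120 N. Pads are 22 mm wide; open, the fingers measure 114 mm over their backs; the gripper's body (76 mm by 85 mm) begins 54 mm behind the grasp point. The pads swing forward as they close: fully open they stand 13 mm farther back than shut.
Start: joints at [-1.213, 0.521, -0.036, 1.599, 0.021, 1.021, -0.113], TCP at [0.259, 0.569, 0.231] pointing down, gripper open.
Joint ranges: [-2.91, 2.91], [-0.3, 2.13], [-1.5, 1.42], [0.17, 2.43], [-1.26, 4.41], [0.16, 1.93], [-2.52, 2.52]. Speed limits (rad/s): [1.89, 1.89, 2.39, 2.39, 3.01, 3.01, 3.01].

INTERFACE

Orientations are given as [roll, pitch, yaw] about the fixed x, y, z axes, in that order (R = Rz(yaw) Ry(pitch) Rx(roll)).
In Python, from workcell import * gives the robot as it stands. The module is installed in compiled form; this text tells all that it offers.
- The arm moves only by the tool play_rows, never from a script. Its argument "deltas" is a list of rows, each a list of 7 numbers: the shift along the tool's x, y, z in units of 500 mm (1.0 is 500 mm), then the turn, a rotation vector about the tool's x, y, z in units of 120 degrees (1.0 is 120 degrees), then the closure, from 0 (fully open) to 1 (shut). A call has 1 to 10 rows; each row is the pose to reach, as a shift and turn from the pose commanded when the call began, along the tool's axes at that moment; what a row does not reach only later rows make up. A row lasts 1/10 s, in which the tool goes at most 50 mm and 8.59 degrees, less where a joint would pass 70% of its speed; a pose out of reach is approached as far as the arm can. A call with a number of a shift or a turn outside -1 to 1 is refused whole. A call with a gripper value outside its range is refused whole. The fingers move at their own pace and stop on an object; "newtons" is the grip in N (left out, the last holds). Time passes only in rows, so rows that repeat a pose let the fingers close. It gives the time, the measured TCP pose, the force, the opening and the grip force at its end, in the units of the state.
- observe(): the state, without advancing time (a new reading comes with each control period).
- grab_frame(name): name is "scene" or "side" or "wrist"; returns the picture (384x512x3 uint8, red, green, blue); there is no depth.
- get_calibration(name): a dict with "fovy" (degrees; the focal length in pixels is half the picture's height over the tangent of half this angle, whatever the lens; pixels are square), "cx", "cy" (the principal point, pixels), "xyz" and "rotation" of the camera in the world. Camera axes: x right, y down, z forward; pixel columns grow to the right and rows downward; lengths in m; the calibration is good to about 2 mm. A picture is of the moment at which its call begins: read the wrist's pose just before it. get_calibration takes no time and is no camera call; for the wrist camera it gives the pose at the moment of the call.
- job_done(): hands the job in; it is judged then, once.
The state is a dict: "clock": time; "qpos": joint angles; "qd": joint speeds; "joint_efforts": joint torques, N m; "position": TCP position; "tool_rot": TCP orientation; "force": force on the tool from outside, world axes, zero at the start; "moment": the same for the moment, N m; "grip_width": finger opening in m; "finger_force": force on a finger pad.
Only numpy, scipy, OpenCV 4.12 (cv2) and the standard library are available. Lean on these libraries where they do the work, as an engineer would, in place of code of your own. Each camera call takes 0.05 s, during which the arm holds its last target. There are 200 camera calls.

## Working session

There is one attempt and no reset: what is moved stays moved. The work goes in short steps, Python scripts to look and compute and a tool call to move; the robot and the scene stay as the last step left them, time stands still between calls to the robot, and variables do not carry over. Pictures are saved under pics/ and viewed, at most 10 in all, crops included, and the job is handed in when it is done.

Besides the shell and the picture viewer there is one more tool, called after ">>>" as name(argument=value, ...), one argument or row to a line, values as JSON. play_rows: Moves the arm, as the interface text tells. Its arguments: {"type":"object","properties":{"deltas":{"type":"array"},"newtons":{"type":"number"}},"required":["deltas"]}

```bash
mkdir -p pics; python3 - <<'E'
from workcell import *
import cv2,json
import numpy as np
s=observe();print(s['clock'],s['position'],s['tool_rot'])
for n in ["scene","side"]:
    im=grab_frame(n);c=get_calibration(n);print(n,c)
    cv2.imwrite(f'pics/{n}0.png',cv2.resize(im[:,:,::-1],(800,600),interpolation=cv2.INTER_CUBIC))
E
```

```text
0.0 [0.25918635 0.56837894 0.23076194] [-3.14052891e+00  6.43520099e-05  2.71380910e+00]
scene {'fovy': 43.298532740591405, 'cx': 260.7163758906169, 'cy': 190.0710302745697, 'xyz': array([ 0.0489993 , -0.16258253,  0.985276  ]), 'rotation': array([-2.58190105, -0.0109075 , -1.64577396])}
side {'fovy': 57.985805475030354, 'cx': 249.69242460764272, 'cy': 192.3707937140578, 'xyz': array([ 0.31487138, -0.90560371,  0.48408795]), 'rotation': array([-2.09002859, -0.00252488, -0.41546018])}
```

View pics/scene0.png

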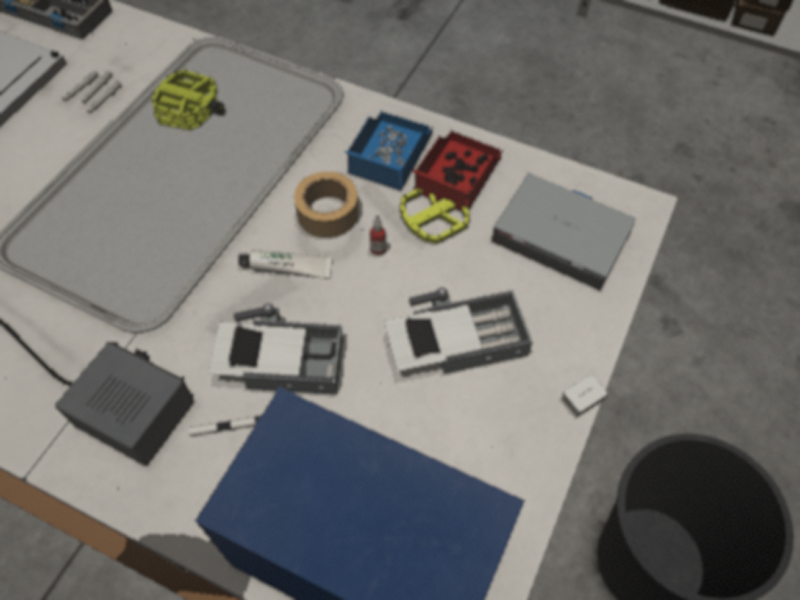

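View pics/side0.png

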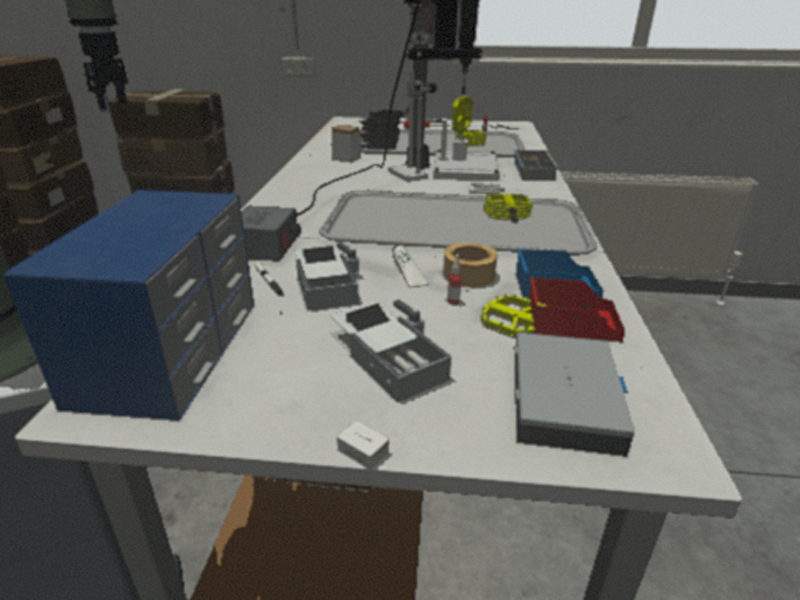

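The scene picture shows the spindle case on the right: its walled end is at about (516,292)-(531,348), its ramp at (422,335) and its catch pivot at (442,296), with the key case on the left. Case +y points left in the image and +x points up. The side view agrees: the spindles are in the nearer case.

```bash
cat > h.py <<'E'
from workcell import *
import numpy as np, cv2
from scipy.spatial.transform import Rotation as R
def cast(c,uv,z):
    f=192/np.tan(np.radians(c['fovy'])/2)
    uv=np.atleast_2d(np.asarray(uv,float))
    d=np.c_[(uv[:,0]-c['cx'])/f,(uv[:,1]-c['cy'])/f,np.ones(len(uv))]@R.from_euler('xyz',c['rotation']).as_matrix().T
    z=np.broadcast_to(z,len(uv))
    return c['xyz']+d*((z-c['xyz'][2])/d[:,2])[:,None]
def project(c,P):
    f=192/np.tan(np.radians(c['fovy'])/2)
    p=(np.atleast_2d(P)-c['xyz'])@R.from_euler('xyz',c['rotation']).as_matrix()
    return np.c_[c['cx']+f*p[:,0]/p[:,2],c['cy']+f*p[:,1]/p[:,2]]
def go(P,yaw):
    "units for a move to TCP P with tool down at yaw, from present pose"
    s=observe();T=R.from_euler('xyz',s['tool_rot']);G=R.from_euler('xyz',[np.pi,0,yaw])
    print('shift',np.round(T.inv().apply(np.array(P)-s['position'])/.5,3),'turn',np.round((T.inv()*G).as_rotvec()/np.radians(120),3))
E
python3 - <<'E'
from h import *
c=get_calibration('scene')
n=['endfar','endnear','pivot','catchend','covL far','covL near','covR far','covR near','ramp c','bottle','grease c','cabinet tl','tr','KEYpivot','KEYcatchend']
z=[.042,.042,.056,.056,.037,.037,.037,.037,.053,.02,.03,.2,.2,.056,.056]
uv=np.array([(516,292),(531,348),(442,296),(411,301),(386,335),(397,375),(471,305),(482,352),(422,336),(378,240),(290,263),(282,388),(523,500),(270,311),(236,317)])/1.5625
for a,b in zip(n,cast(c,uv,z)):print(a,b.round(3))
P=cast(c,uv,z)
print(np.degrees(np.arctan2(*(P[0]-P[1])[1::-1])), np.degrees(np.arctan2(*(P[5]-P[7])[1::-1])),np.degrees(np.arctan2(*(P[4]-P[6])[1::-1])))
E
```

```text
endfar [ 0.635 -0.378  0.042]
endnear [ 0.541 -0.385  0.042]
pivot [ 0.627 -0.267  0.056]
catchend [ 0.622 -0.221  0.056]
covL far [ 0.579 -0.182  0.037]
covL near [ 0.514 -0.193  0.037]
covR far [ 0.62  -0.31   0.037]
covR near [ 0.542 -0.316  0.037]
ramp c [ 0.565 -0.232  0.053]
bottle [ 0.76 -0.18  0.02]
grease c [ 0.719 -0.043  0.03 ]
cabinet tl [ 0.427 -0.056  0.2  ]
tr [ 0.28 -0.31  0.2 ]
KEYpivot [ 0.619 -0.018  0.056]
KEYcatchend [0.612 0.03  0.056]
4.245220394780115 102.7162932860704 108.11734737762744
```

```bash
python3 - <<'E'
from h import *
go([.53,-.2,.30],1.71)
E
```

```text
shift [-1.13  -1.174 -0.137] turn [-0.     0.     0.479]
```

>>> play_rows(
  deltas=[
    [-0.05, -0.05, -0.14, 0, 0, 0.03, 1],
    [-0.11, -0.12, -0.14, 0, 0, 0.06, 1],
    [-0.17, -0.18, -0.14, 0, 0, 0.09, 1],
    [-0.23, -0.24, -0.14, 0, 0, 0.12, 1],
    [-0.29, -0.3, -0.14, 0, 0, 0.15, 1],
    [-0.35, -0.36, -0.14, 0, 0, 0.18, 1],
    [-0.41, -0.42, -0.14, 0, 0, 0.2, 1],
    [-0.47, -0.48, -0.14, 0, 0, 0.22, 1],
    [-0.53, -0.54, -0.14, 0, 0, 0.24, 1],
    [-0.57, -0.59, -0.14, 0, 0, 0.24, 1],
  ],
)

```text
clock: 1.1
position: [0.3968, 0.1796, 0.3013]
tool_rot: [-3.142, 0.0, 2.208]
force: [0.2, 1.2, 0.6]
grip_width: 0.0001
finger_force: 0.0
```

```bash
python3 - <<'E'
from h import *
s=observe();print(s['clock'],s['position'],s['tool_rot'],s['qpos'])
go([.53,-.2,.30],1.71)
E
```

```text
1.1 [0.39677801 0.17956296 0.30127948] [-3.14150085e+00  2.04238692e-04  2.20792477e+00] [-0.77379359  0.13182425  0.2378819   1.98610281 -0.03593956  1.02769376
  0.11781028]
shift [-0.769 -0.237  0.003] turn [-0.     0.     0.238]
```

>>> play_rows(
  deltas=[
    [-0.08, -0.025, 0, 0, 0, 0.03, 1],
    [-0.16, -0.05, 0, 0, 0, 0.06, 1],
    [-0.24, -0.075, 0, 0, 0, 0.09, 1],
    [-0.32, -0.1, 0, 0, 0, 0.12, 1],
    [-0.4, -0.125, 0, 0, 0, 0.15, 1],
    [-0.48, -0.15, 0, 0, 0, 0.18, 1],
    [-0.56, -0.175, 0, 0, 0, 0.21, 1],
    [-0.64, -0.2, 0, 0, 0, 0.24, 1],
    [-0.72, -0.225, 0, 0, 0, 0.24, 1],
    [-0.77, -0.24, 0, 0, 0, 0.24, 1],
  ],
)

```text
clock: 2.1
position: [0.5301, -0.2013, 0.301]
tool_rot: [-3.141, 0.001, 1.706]
force: [-0.4, 0.2, -0.2]
grip_width: -0.0001
finger_force: 0.0
```

```bash
python3 - <<'E'
from h import *
s=observe();print(s['clock'],s['position'],s['tool_rot'])
im=grab_frame('wrist');c=get_calibration('wrist');print(c)
cv2.imwrite('pics/w1raw.png',im[:,:,::-1])
cv2.imwrite('pics/w1.png',cv2.resize(im[:,:,::-1],(800,600),interpolation=cv2.INTER_CUBIC))
E
```

```text
2.1 [ 0.53010518 -0.20134413  0.30096337] [-3.14088306e+00  8.10294771e-04  1.70648310e+00]
{'fovy': 71.34121345063045, 'cx': 256.9302833552868, 'cy': 194.1402062652797, 'xyz': array([ 0.5224143 , -0.13790088,  0.44329036]), 'rotation': array([2.87727422e+00, 3.82526978e-04, 1.33191441e-01])}
```

View pics/w1.png

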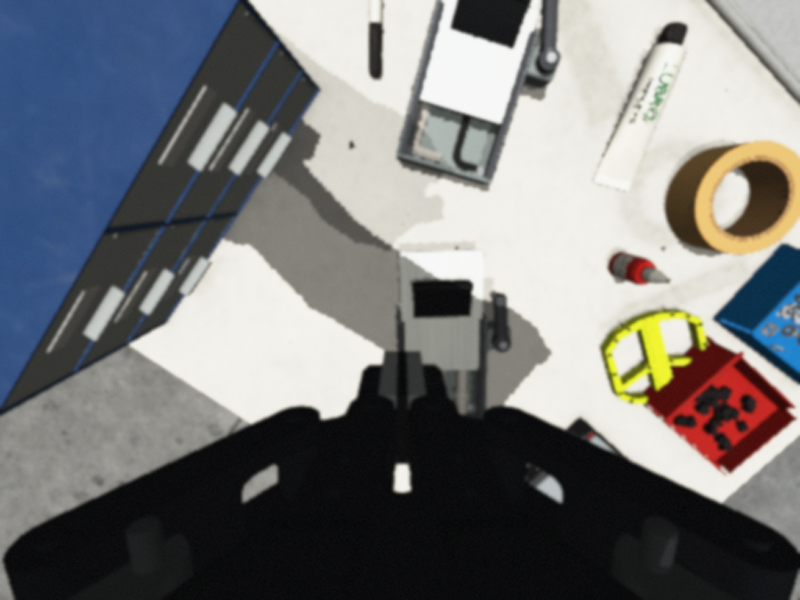

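The wrist view shows the ramp face along row ~283 (columns 412-470), the cover's end edge along row ~250 (398-482), and the catch bar from its end at (498,294) to its pivot at (503,341).

```bash
python3 - <<'E'
from h import *
s=observe()
im=cv2.imread('pics/w1raw.png');c=get_calibration('wrist')
g=im.max(2); m=(g<45).astype(np.uint8)
n,l,st,ce=cv2.connectedComponentsWithStats(m)
for i in range(1,n):
    if st[i][4]>60: print(st[i],ce[i]*1.5625, 'minrect',[ (cv2.boxPoints(cv2.minAreaRect(np.argwhere(l==i)[:,::-1].astype(np.float32)))*1.5625).round(0).tolist()] if st[i][4]<2000 else '')
uv=np.array([(412,282),(470,283),(398,250),(482,250),(503,343),(498,294)])/1.5625
P=cast(c,uv,[.053,.053,.037,.037,.056,.056]);print(P.round(4))
for a,b in((1,0),(3,2)):d=P[a]-P[b];print(np.degrees(np.arctan2(d[1],d[0])),np.linalg.norm(d))
E
```

```text
[154   0  23  25 110] [256.44886364  18.38068182] minrect [[[238.0, 2.0], [243.0, -2.0], [275.0, 37.0], [270.0, 41.0]]]
[290   0  48  29 993] [490.41572256  17.65955438] minrect [[[451.0, 27.0], [465.0, -18.0], [527.0, 0.0], [514.0, 46.0]]]
[239  16   5  33  67] [377.00559701  53.52145522] minrect [[[373.0, 75.0], [375.0, 25.0], [380.0, 25.0], [378.0, 75.0]]]
[109 138  22   7  90] [186.25       219.98263889] minrect [[[170.0, 219.0], [203.0, 214.0], [204.0, 221.0], [171.0, 226.0]]]
[ 67 141  38  10 184] [134.27309783 226.97860054] minrect [[[104.0, 227.0], [162.0, 219.0], [163.0, 228.0], [105.0, 236.0]]]
[264 180  37  22 761] [441.2368594  297.52792378] minrect [[[412.0, 281.0], [469.0, 281.0], [469.0, 314.0], [412.0, 314.0]]]
[312 196  13  26 166] [497.7127259  325.16942771] minrect [[[486.0, 307.0], [503.0, 305.0], [507.0, 344.0], [490.0, 346.0]]]
[    3   209   509   175 46780] [401.67559587 517.41906931] minrect 
[  0 239  45  25  69] [ 30.8423913  393.79528986] minrect [[[-1.0, 409.0], [68.0, 372.0], [69.0, 375.0], [1.0, 412.0]]]
[446 248  25  29 296] [714.66427365 406.84649493] minrect [[[692.0, 395.0], [724.0, 383.0], [738.0, 421.0], [707.0, 433.0]]]
[[ 0.5435 -0.2204  0.053 ]
 [ 0.5985 -0.214   0.053 ]
 [ 0.5264 -0.194   0.037 ]
 [ 0.6074 -0.1832  0.037 ]
 [ 0.6407 -0.2686  0.056 ]
 [ 0.6263 -0.2204  0.056 ]]
6.6268170189470235 0.05539198830692568
7.6343373255446725 0.0817647893581485
```

>>> play_rows(
  deltas=[
    [0.008, 0.03, 0.05, 0, 0, 0, 1],
    [0.008, 0.06, 0.12, 0, 0, 0, 1],
    [0.008, 0.086, 0.2, 0, 0, 0, 1],
    [0.008, 0.086, 0.28, 0, 0, 0, 1],
    [0.008, 0.086, 0.35, 0, 0, 0, 1],
    [0.008, 0.086, 0.42, 0, 0, 0, 1],
    [0.008, 0.086, 0.46, 0, 0, 0, 1],
    [0.008, 0.086, 0.49, 0, 0, 0, 1],
    [0.008, 0.086, 0.51, 0, 0, 0, 1],
    [0.008, 0.086, 0.51, 0, 0, 0, 1],
  ],
)

```text
clock: 3.15
position: [0.5717, -0.1885, 0.0456]
tool_rot: [-3.141, -0.0, 1.708]
force: [0.1, 0.4, 0.3]
grip_width: -0.0001
finger_force: 0.0
```

```bash
python3 - <<'E'
from h import *
s=observe();print(s['clock'],s['position'],s['tool_rot'],s['force'])
im=grab_frame('wrist');c=get_calibration('wrist')
cv2.imwrite('pics/w2.png',cv2.resize(im[:,:,::-1],(800,600),interpolation=cv2.INTER_CUBIC))
E
```

```text
3.15 [ 0.57172619 -0.18845945  0.04558806] [-3.14056002e+00 -3.60631977e-04  1.70845147e+00] [0.12788474 0.39575001 0.29172747]
```

View pics/w2.png

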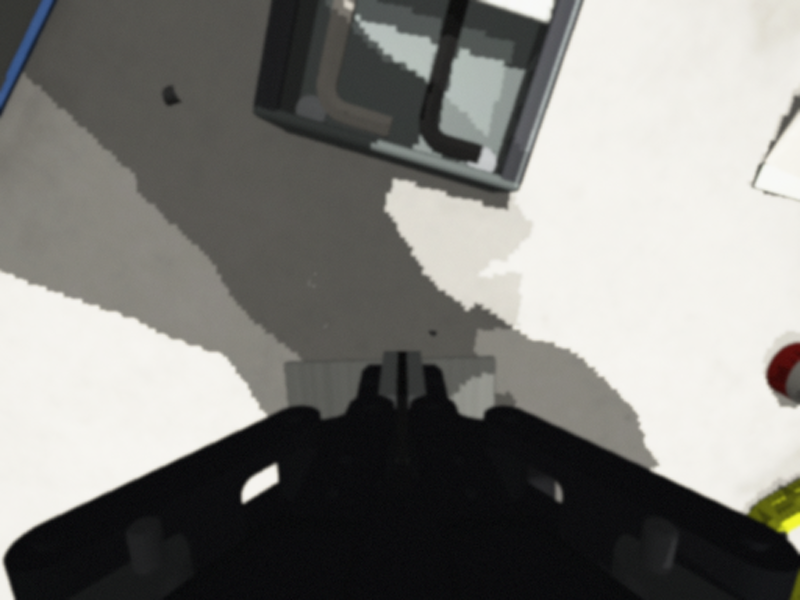

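The fingers sit over the cover (edge at row 360, columns 286-495), square to it and roughly centred. Now I push.

>>> play_rows(
  deltas=[
    [-0.015, -0.004, 0, 0, 0, 0, 1],
    [-0.03, -0.008, 0, 0, 0, 0, 1],
    [-0.048, -0.01, 0, 0, 0, 0, 1],
    [-0.066, -0.01, 0, 0, 0, 0, 1],
    [-0.084, -0.01, 0, 0, 0, 0, 1],
    [-0.102, -0.01, 0, 0, 0, 0, 1],
    [-0.12, -0.01, 0, 0, 0, 0, 1],
    [-0.135, -0.01, 0, 0, 0, 0, 1],
    [-0.145, -0.01, 0, 0, 0, 0, 1],
    [-0.15, -0.01, 0, 0, 0, 0, 1],
  ],
)

```text
clock: 4.2
position: [0.5774, -0.2641, 0.0462]
tool_rot: [-3.141, 0.0, 1.708]
force: [1.5, 1.7, 0.7]
grip_width: 0.0002
finger_force: 0.8
```

>>> play_rows(
  deltas=[
    [-0.004, 0, 0, 0, 0, 0, 1],
    [-0.008, 0, 0, 0, 0, 0, 1],
    [-0.012, 0, 0, 0, 0, 0, 1],
  ],
)

```text
clock: 4.5
position: [0.5782, -0.2694, 0.0463]
tool_rot: [-3.141, -0.0, 1.709]
force: [1.1, 1.4, -0.3]
grip_width: 0.0002
finger_force: 0.8
```

>>> play_rows(
  deltas=[
    [-0.004, 0, 0, 0, 0, 0, 1],
    [-0.008, 0, 0, 0, 0, 0, 1],
    [-0.01, 0, 0, 0, 0, 0, 1],
  ],
)

```text
clock: 4.8
position: [0.5789, -0.2745, 0.0463]
tool_rot: [3.142, -0.0, 1.708]
force: [0.2, 5.6, 1.2]
grip_width: -0.0001
finger_force: 2.9
```

>>> play_rows(
  deltas=[
    [-0.004, 0, 0, 0, 0, 0, 1],
    [-0.006, 0, 0, 0, 0, 0, 1],
  ],
)

```text
clock: 5.0
position: [0.5791, -0.2749, 0.0461]
tool_rot: [-3.14, -0.004, 1.71]
force: [-4.8, 18.0, 10.6]
grip_width: -0.0002
finger_force: 9.7
```

>>> play_rows(
  deltas=[
    [0.02, 0, 0, 0, 0, 0, 1],
    [0.05, 0, -0.01, 0, 0, 0, 1],
    [0.06, 0, -0.07, 0, 0, 0, 1],
    [0.06, 0, -0.15, 0, 0, 0, 1],
    [0.05, 0, -0.23, 0, 0, 0, 1],
    [0.01, 0, -0.3, 0, 0, 0, 1],
    [-0.03, 0, -0.36, 0, 0, 0, 1],
    [-0.06, 0, -0.4, 0, 0, 0, 1],
    [-0.06, 0, -0.4, 0, 0, 0, 1],
  ],
)

```text
clock: 5.9
position: [0.5838, -0.3093, 0.2495]
tool_rot: [3.138, 0.003, 1.706]
force: [-0.3, 0.5, -1.0]
grip_width: 0.0001
finger_force: 0.0
```

```bash
python3 - <<'E'
from h import *
s=observe();print(s['clock'],s['position'],s['tool_rot'],s['force'])
im=grab_frame('wrist');c=get_calibration('wrist')
cv2.imwrite('pics/w3raw.png',im[:,:,::-1])
cv2.imwrite('pics/w3.png',cv2.resize(im[:,:,::-1],(800,600),interpolation=cv2.INTER_CUBIC))
E
```

```text
5.9 [ 0.58381807 -0.30927715  0.24953655] [3.13799096 0.00338132 1.70635258] [-0.28080165  0.52655961 -0.99086217]
```

View pics/w3.png

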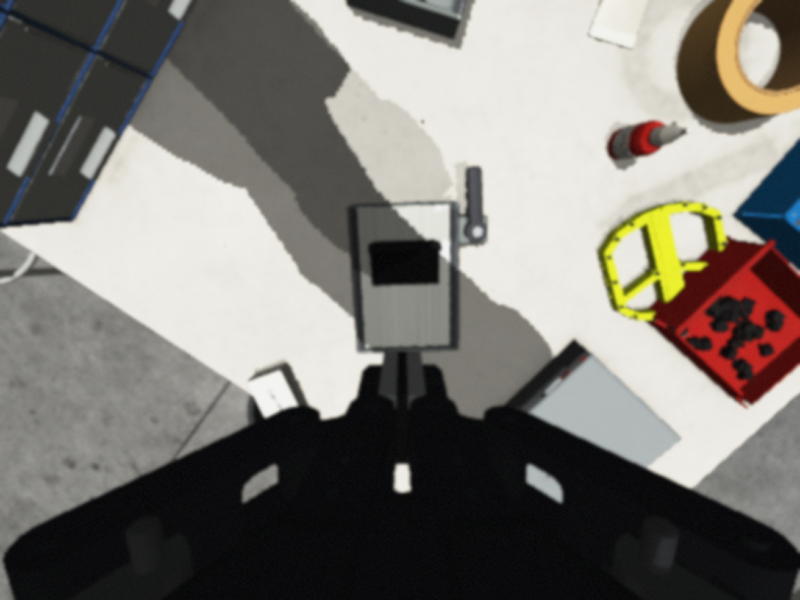

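The cover is shut and its rear edge lines up with the case. The catch pivot is at (476,230) and the bar end at (474,167), so it is still undone, with clear bench to its right (bottle base ~(620,148)).

```bash
python3 - <<'E'
from h import *
s=observe();c=get_calibration('wrist');T=R.from_euler('xyz',s['tool_rot'])
uv=np.array([(476,230),(474,167),(468,190),(482,190),(369,243),(439,242),(350,206),(458,203),(618,150)])/1.5625
P=cast(c,uv,[.058,.056,.056,.056,.053,.053,.042,.042,.02])
for n,p in zip(['pivot','end','barL','barR','faceL','faceR','cornL','cornR','bottle'],P):print(n,p.round(4),'tool mm',((R.from_euler('xyz',[np.pi,0,s['tool_rot'][2]]).inv().apply(p-s['position']))*1000).round(1))
E
```

```text
pivot [ 0.6377 -0.263   0.058 ] tool mm [ 36.8  59.8 189.5]
end [ 0.6279 -0.2167  0.056 ] tool mm [ 84.   56.4 191.5]
barL [ 0.6264 -0.2339  0.056 ] tool mm [ 67.1  52.5 191.5]
barR [ 0.6371 -0.2325  0.056 ] tool mm [ 67.1  63.3 191.5]
faceL [ 0.5553 -0.2852  0.053 ] tool mm [ 26.1 -24.9 194.5]
faceR [ 0.6109 -0.2767  0.053 ] tool mm [ 26.8  31.4 194.5]
cornL [ 0.5359 -0.2589  0.042 ] tool mm [ 54.7 -40.5 205.5]
cornR [ 0.6223 -0.2447  0.042 ] tool mm [ 57.   47.  205.5]
bottle [ 0.7504 -0.1844  0.02  ] tool mm [ 99.4 182.1 227.5]
```

>>> play_rows(
  deltas=[
    [0.05, 0.06, 0, 0, 0, 0, 1],
    [0.1, 0.12, 0.03, 0, 0, 0, 1],
    [0.15, 0.19, 0.08, 0, 0, 0, 1],
    [0.15, 0.19, 0.15, 0, 0, 0, 1],
    [0.15, 0.19, 0.22, 0, 0, 0, 1],
    [0.15, 0.19, 0.29, 0, 0, 0, 1],
    [0.15, 0.19, 0.34, 0, 0, 0, 1],
    [0.15, 0.19, 0.38, 0, 0, 0, 1],
    [0.15, 0.19, 0.405, 0, 0, 0, 1],
    [0.15, 0.19, 0.405, 0, 0, 0, 1],
  ],
)

```text
clock: 6.95
position: [0.666, -0.2186, 0.0417]
tool_rot: [-3.139, -0.001, 1.709]
force: [-0.3, -0.3, 0.4]
grip_width: -0.0003
finger_force: 0.0
```

```bash
python3 - <<'E'
from h import *
s=observe();print(s['clock'],s['position'],s['tool_rot'],s['force'])
p0=np.array([.58382,-.30928,.2495]);print(R.from_euler('xyz',[np.pi,0,1.706]).inv().apply(s['position']-p0)*1000)
im=grab_frame('side')
cv2.imwrite('pics/s4.png',cv2.resize(im[180:300,190:340,::-1],(750,600),interpolation=cv2.INTER_CUBIC))
E
```

```text
6.95 [ 0.66603999 -0.21855339  0.04174978] [-3.13861627e+00 -1.32328807e-03  1.70900851e+00] [-0.25093642 -0.30096347  0.42990806]
[ 78.81602377  93.69887348 207.75021546]
```

View pics/s4.png

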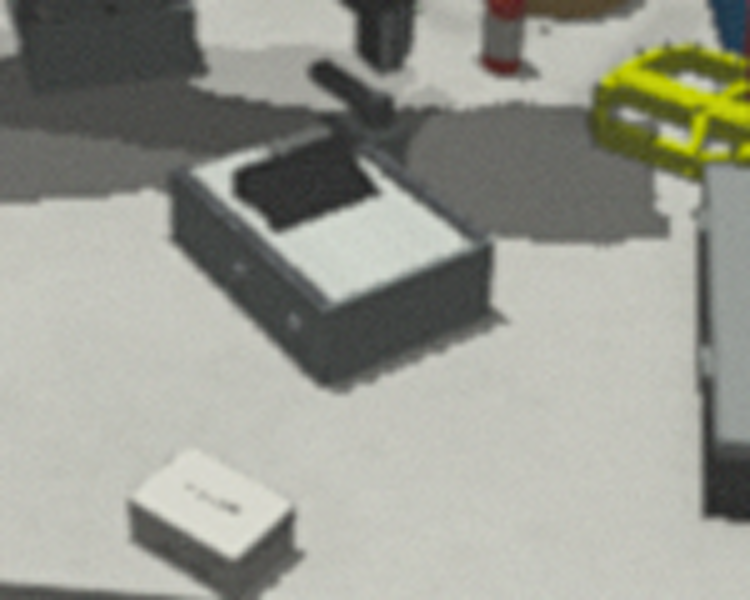

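The fingertips stand just outside the bar and are not touching it (bar at (350,95), fingers at (390,40)). I raise them 5 mm and push round.

>>> play_rows(
  deltas=[
    [0, 0, -0.011, 0, 0, 0, 1],
    [-0.008, -0.014, -0.011, 0, 0, 0, 1],
    [-0.008, -0.028, -0.011, 0, 0, 0, 1],
    [-0.006, -0.044, -0.011, 0, 0, 0, 1],
    [-0.006, -0.06, -0.011, 0, 0, 0, 1],
    [-0.006, -0.078, -0.011, 0, 0, 0, 1],
    [-0.016, -0.098, -0.011, 0, 0, 0, 1],
    [-0.028, -0.112, -0.011, 0, 0, 0, 1],
    [-0.038, -0.122, -0.011, 0, 0, 0, 1],
    [-0.044, -0.13, -0.011, 0, 0, 0, 1],
  ],
)

```text
clock: 8.0
position: [0.6053, -0.2515, 0.0493]
tool_rot: [-3.141, 0.0, 1.708]
force: [1.0, 0.3, 0.0]
grip_width: 0.0
finger_force: 0.3
```

>>> play_rows(
  deltas=[
    [-0.004, -0.006, 0, 0, 0, 0, 1],
    [-0.006, -0.01, 0, 0, 0, 0, 1],
  ],
)

```text
clock: 8.2
position: [0.6011, -0.2544, 0.0492]
tool_rot: [-3.141, -0.0, 1.708]
force: [0.1, 0.5, -0.3]
grip_width: -0.0
finger_force: 0.3
```

```bash
python3 - <<'E'
from h import *
s=observe();print(s['clock'],s['position'],s['tool_rot'],s['force'])
p0=np.array([.58382,-.30928,.2495]);print(R.from_euler('xyz',[np.pi,0,1.706]).inv().apply(s['position']-p0)*1000)
im=grab_frame('side')
cv2.imwrite('pics/s5.png',cv2.resize(im[180:300,190:340,::-1],(750,600),interpolation=cv2.INTER_CUBIC))
E
```

```text
8.2 [ 0.60109856 -0.25436565  0.04920541] [-3.14141701e+00 -1.04555633e-04  1.70831919e+00] [ 0.10005114  0.52353063 -0.28283521]
[ 52.08418577  24.52290123 200.29459412]
```

View pics/s5.png

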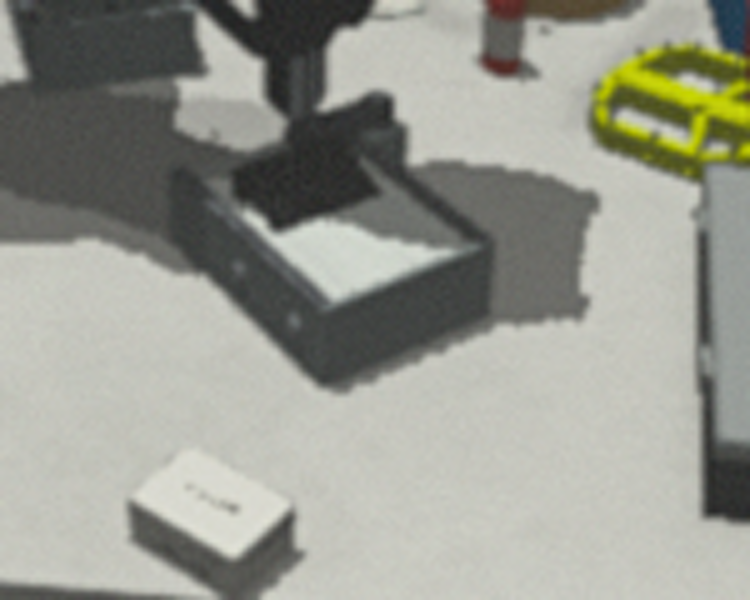

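The bar lies across the cover and is nearly fastened. I keep pushing to -y until the force jumps at the stop.

>>> play_rows(
  deltas=[
    [-0.003, -0.004, 0, 0, 0, 0, 1],
    [-0.006, -0.006, 0, 0, 0, 0, 1],
    [-0.008, -0.006, 0, 0, 0, 0, 1],
  ],
)

```text
clock: 8.55
position: [0.5991, -0.2572, 0.0491]
tool_rot: [-3.142, -0.002, 1.709]
force: [-0.8, 10.4, 2.1]
grip_width: -0.0001
finger_force: 4.8
```

>>> play_rows(
  deltas=[
    [-0.004, 0, 0, 0, 0, 0, 1],
    [-0.006, 0, 0, 0, 0, 0, 1],
  ],
)

```text
clock: 8.75
position: [0.5991, -0.2578, 0.0489]
tool_rot: [-3.14, -0.006, 1.71]
force: [-5.9, 22.2, 9.2]
grip_width: 0.0002
finger_force: 11.1
```

>>> play_rows(
  deltas=[
    [0.006, 0, 0, 0, 0, 0, 1],
    [0.03, 0, 0, 0, 0, 0, 1],
    [0.05, 0, -0.02, 0, 0, 0, 1],
    [0.05, 0, -0.1, 0, 0, 0, 1],
    [0.05, 0, -0.18, 0, 0, 0, 1],
    [0.0, 0, -0.26, 0, 0, 0, 1],
    [-0.06, 0, -0.33, 0, 0, 0, 1],
    [-0.1, 0, -0.38, 0, 0, 0, 1],
    [-0.1, 0, -0.4, 0, 0, 0, 1],
    [-0.1, 0, -0.4, 0, 0, 0, 1],
  ],
)

```text
clock: 9.75
position: [0.6064, -0.3109, 0.2509]
tool_rot: [3.14, 0.001, 1.708]
force: [-0.2, 0.7, -1.4]
grip_width: 0.0001
finger_force: 0.0
```

```bash
python3 - <<'E'
from h import *
s=observe();print(s['clock'],s['position'],s['force'])
im=grab_frame('wrist')
cv2.imwrite('pics/w6.png',cv2.resize(im[:260,130:430,::-1],None,fx=2.3,fy=2.3,interpolation=cv2.INTER_CUBIC))
E
```

```text
9.75 [ 0.60644881 -0.31088255  0.25091131] [-0.18623214  0.67957289 -1.41642478]
```

View pics/w6.png

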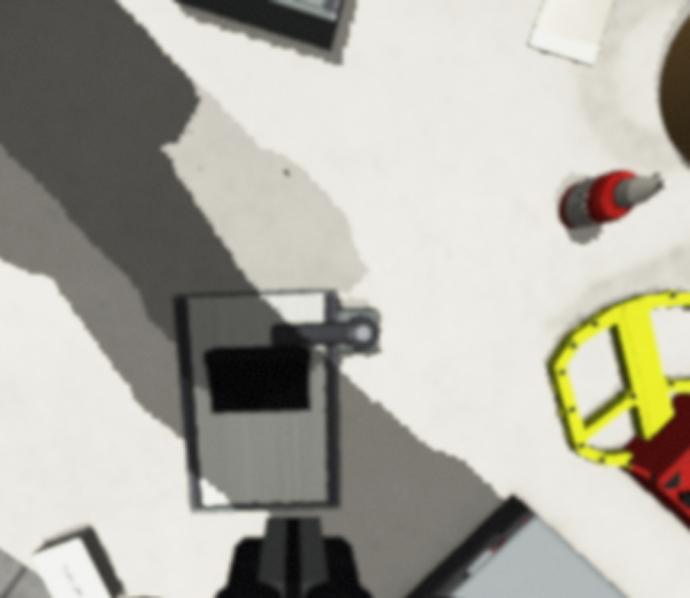

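The cover is shut and the bar lies straight across it, from its pivot at (362,333) to (275,335), parallel to the ramp face. Everything else is undisturbed, so I hand it in.

```bash
python3 -c "
from workcell import *
print(job_done())"
```

```text
the job is handed in; nothing more can be done
None
```

I pushed the spindle case's cover shut and turned its catch straight across it, both to their stops. I touched nothing else, and handed the job in at about 10 s of the 42 s allowed; no verdict came back.

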